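# Switch off the hob and ring the pass bell

## Task

The pan is done: turn the knob of the portable hob anticlockwise all the way to its off stop. Only then ring the brass pass bell by pressing its plunger right down to its stop, and let it spring back up. Leave the pan, the bell and everything else standing where it is.

Things in the scene. Friction and masses are not known exactly. Their poses are not given: they have to be found in the camera images.
- hob: Portable single induction hob, fixed to the counter: a box 360 mm (its x) by 280 mm (its y) by 65 mm high. Black glass top with the pan on it; a white control strip 92 mm deep, with the knob, along its front edge (its -x side, towards the robot). Origin: centre of its underside; x points from the control strip to the back, z up.
- hob_knob (a joint): Angle of the hob's knob, 0 to 3.2 rad: 0 is the off stop; it grows as the knob is turned clockwise seen from above. It turns about a vertical axis with light friction (below 0.1 N m) and stays where it is left. At 0 the white pointer points straight at the hob's front edge, at a green dot; the other dots of the scale are red.
- hob_knob_grip (a point): Grip point of the hob's black knob, on its vertical axis, 102 mm above the counter, 138 mm in front (-x) of the hob's origin. A disc 44 mm across, 8 mm high, bears an upright grip bar 42 mm long, 14 mm thick, its top 109 mm above the counter, 7 mm above this point, and the disc's top 79 mm above the counter. The bar lies along the point's x, a white pointer line on the -x half; z is up.
- bell: Brass pass bell, fixed to the counter: black foot 88 mm across, a dome rising to 47 mm, and a plunger on top. Origin: centre of its underside.
- bell_plunger (a joint): Travel of the bell's plunger, 0 (up) to 0.007 m (fully down on its stop). A spring returns it; about 4 N holds it fully down.
- bell_top (a point): Centre of the top face of the bell's plunger, a steel button 20 mm across; 64 mm above the counter when up, 57 mm when fully down. z is up.
- pan: Steel saute pan with a lid, 202 mm across, standing on the hob's glass; lid knob (black) rises to 89 mm above its underside; black handle along its x reaching 268 mm from its centre, up to 74 mm high. Origin: centre of its underside. Loose.
- timer: Round red kitchen timer with a white dial, 66 mm across, 43 mm high. Origin: centre of its underside. Loose; not part of the job.
- jug: Clear plastic measuring jug with a handle at its +y, 110 mm across, 115 mm high. Origin: centre of its underside. Loose.
- squeeze_bottle: Yellow squeeze bottle with a red cap, 56 mm across, 170 mm high. Origin: centre of its underside. Loose.
- plate: White plate, 180 mm across, 22 mm high. Origin: centre of its underside. Loose.
- spice_jar: Amber glass spice jar with a black lid, 48 mm across, 85 mm high. Origin: centre of its underside. Loose.
- mise_bowl: Small steel bowl, 100 mm across, 50 mm high. Origin: centre of its underside. Loose.

How it is judged:
By the outcome, as a careful person would: the job done as asked, in the order asked, and still so for the second after the job is handed in, with the robot touching nothing.
It also fails if it takes over 64 s, if anything falls off the work surface, if the arm or the gripper's body presses on something with over 40 N, if the wrist force passes 120 N, or if a joint passes its speed limit or range.

## Robot

A 6-joint arm with a two-finger parallel gripper is mounted at the origin on the work surface. World frame = base frame: x ahead of the robot, y to its left, z up, the work surface at z = 0. Lengths are in m, angles in degrees, forces in N, time in s.
With the tool pointing down it reaches from about 0.4 to 0.825 m from the base axis. Payload 7 kg.
Tool frame: the origin (TCP) lies midway between the tips of the shut fingers; the grasp point (between the pads) lies 19 mm behind it; z points along the fingers, y is the line along which they close (so a half turn about z gives the same grasp; the last joint's range is limited). The gripper opens to 88 mm and grips with 3 to 60 N. Pads are 19 mm wide; open, the fingers measure 130 mm over their backs; the gripper's body (78 mm by 193 mm) begins 47 mm behind the grasp point.
Start: joints at [-57.405, 20.546, 0.682, 0, -70.136, -16.507], TCP at [0.187, -0.649, 0.227] pointing down, gripper open.
Joint ranges: [-176.03, 176.03], [-82.01, 121.73], [-58.28, 71.71], [-173.87, 95.51], [-174.79, -0.11], [-173.66, 173.66]. Speed limits (degrees/s): [136.94, 136.94, 172.46, 180, 180, 180].

## Interface

Orientations are given as [roll, pitch, yaw] about the fixed x, y, z axes, in that order (R = Rz(yaw) Ry(pitch) Rx(roll)).
In Python, from plant import ctrl, viewer, close_job gives the robot as it stands. The module is installed in compiled form; this text tells all that it offers.
- The arm moves only by the tool step_arm, never from a script. Its argument "moves" is a list that holds one entry, the list of rows, each a list of 5 numbers: the shift along the world's x, y, z in cm, then the turn about the world's z in rad, then the finger opening in cm, from 0 to 8.76. In form: [[[tx, ty, tz, twist, grip], ...]]. A call has 1 to 10 rows; each row shifts and turns the commanded pose from where the row before left it; what a row does not reach is not made up. A row lasts 1/10 s, in which the tool goes at most 50 mm and 8.59 degrees, less where a joint would pass 70% of its speed; a pose out of reach is approached as far as the arm can. A call with a gripper value outside its range is refused whole. The fingers move at their own pace and stop on an object; the grip force is fixed at half the most. Time passes only in rows, so rows that do not move let the fingers close. It gives the time, the measured TCP pose, the force, the opening and the grip force at its end, in the units of the state.
- ctrl.get_obs(): the state, without advancing time (a new reading comes with each control period).
- viewer.snapshot(name): name is "scene" or "top" or "wrist"; returns (picture, depth): 480x640x3 uint8, blue, green, red; 480x640 float32, m along the optical axis (not along the pixel's ray), 0 where there is no reading.
- viewer.camera_info(name): a dict with "camera_matrix" (3x3 intrinsics, pixels), "eye" and "orientation" of the camera in the world. Camera axes: x right, y down, z forward; pixel columns grow to the right and rows downward; lengths in m; the calibration is good to about 2 mm. A picture is of the moment at which its call begins: read the wrist's pose just before it. camera_info takes no time and is no camera call; for the wrist camera it gives the pose at the moment of the call.
- close_job(): hands the job in; it is judged then, once.
The state is a dict: "clock": time; "joint_pos": joint angles; "qvel": joint speeds; "tau": joint torques, N m; "tool_pos": TCP position; "orientation": TCP orientation; "force": force on the tool from outside, world axes, zero at the start; "moment": the same for the moment, N m; "opening": finger opening in m; "gripper_force": force on a finger pad.
Only numpy, scipy, OpenCV 4.12 (cv2) and the standard library are available. Lean on these libraries where they do the work, as an engineer would, in place of code of your own. Each camera call takes 0.05 s, during which the arm holds its last target. There are 200 camera calls.

## Working session

There is one attempt and no reset: what is moved stays moved. The work goes in short steps, Python scripts to look and compute and a tool call to move; the robot and the scene stay as the last step left them, time stands still between calls to the robot, and variables do not carry over. Pictures are saved under pics/ and viewed, at most 10 in all, crops included, and the job is handed in when it is done.

Besides the shell and the picture viewer there is one more tool, called after ">>>" by a JSON object that holds its "op" and its "data". step_arm: Moves the arm, as the interface text tells. Its arguments: {"type":"object","properties":{"moves":{"type":"array","items":{"type":"array","items":{"type":"array","items":{"type":"number"}}}}},"required":["moves"]}

```bash
mkdir -p pics; cat > h.py <<'E'
from plant import ctrl, viewer, close_job
import cv2, numpy as np
def cam(n):
    i=viewer.camera_info(n); p,d=viewer.snapshot(n)
    return i,p,d
def R(o):
    from scipy.spatial.transform import Rotation as r
    o=np.array(o,float)
    if o.shape==(3,3): return o
    if o.shape==(4,): return r.from_quat(o).as_matrix()
    return r.from_euler('xyz',o,degrees=True).as_matrix()
def px(i,d,u,v,z=None):
    K=np.array(i['camera_matrix']); ray=R(i['orientation'])@np.linalg.solve(K,[u,v,1]); e=np.array(i['eye'])
    if z is not None: return e+ray*(z-e[2])/ray[2]
    return e+ray*float(np.median(d[v-1:v+2,u-1:u+2]))
E
python3 - <<'E'
from h import *
import pickle
print(ctrl.get_obs())
for n in("top","scene"):
    i,p,d=cam(n); print(n,i); cv2.imwrite(f"pics/{n}0.png",p); pickle.dump((i,p,d),open(n+'.pkl','wb'))
E
```

```text
{'clock': 0.0, 'joint_pos': array([-5.74056014e+01,  2.05922036e+01,  6.32735047e-01, -2.11165482e-02,
       -7.01358739e+01, -1.65069955e+01]), 'qvel': array([ 0.00804933, -0.0639119 , -0.04538778, -0.04164995, -0.03481301,
        0.04914737]), 'tau': array([ 1.62617314e-03, -5.82720315e+01,  2.93067920e+01,  6.99747339e+00,
        6.91502384e-03, -1.48123891e-04]), 'tool_pos': array([ 0.18688325, -0.64809085,  0.22560299]), 'orientation': array([ 1.79902946e+02, -8.06011647e-03, -1.63919782e+02]), 'force': array([-0.39421447,  0.29214004,  0.64769897]), 'moment': array([-0.03348019, -0.07481304,  0.0075105 ]), 'gripper_force': 0.0, 'opening': 0.08765649907883434}
top {'camera_matrix': array([[489.54939089,   0.        , 323.07650974],
       [  0.        , 489.54939089, 232.35982499],
       [  0.        ,   0.        ,   1.        ]]), 'eye': array([0.45796309, 0.03735759, 1.21944832]), 'orientation': array([-175.59847712,    0.26923401,  -88.65261409])}
scene {'camera_matrix': array([[578.32723207,   0.        , 327.36462759],
       [  0.        , 578.32723207, 241.52291736],
       [  0.        ,   0.        ,   1.        ]]), 'eye': array([1.6057251 , 0.30270477, 1.46336662]), 'orientation': array([-141.51173747,    0.86438094,  101.56211324])}
```

View pics/top0.png

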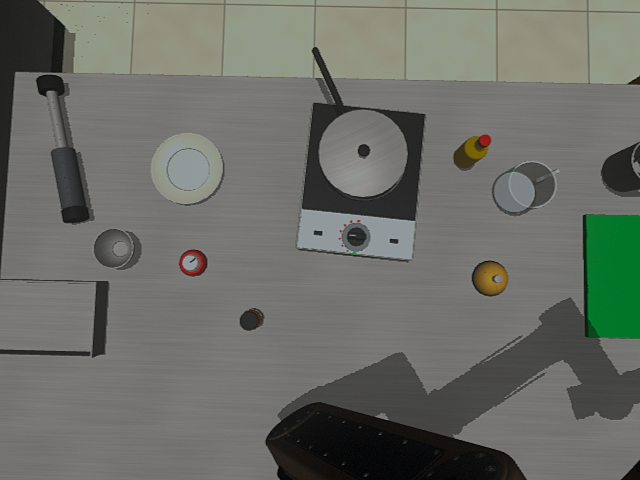

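View pics/scene0.png

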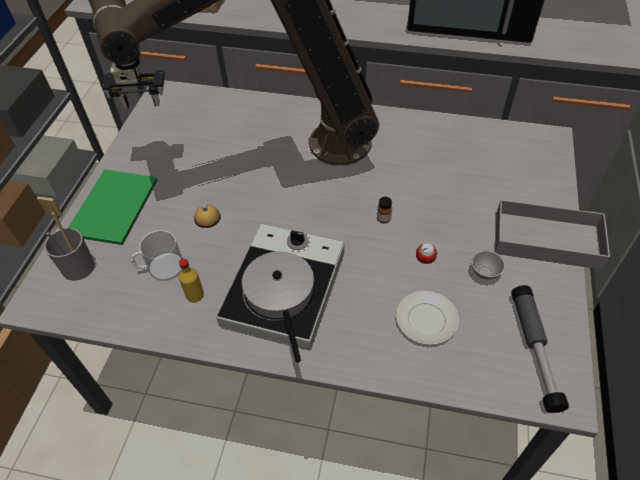

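The top view shows the knob at about (356,236) and the bell plunger at about (497,279). In the scene view the knob is at (298,238) and the bell at (207,210). I'll enlarge both.

```bash
python3 - <<'E'
from h import *
import pickle
c=[]
for n,pts in(("top",[(356,236),(493,278)]),("scene",[(298,238),(207,212)])):
    i,p,d=pickle.load(open(n+'.pkl','rb'))
    c.append(np.hstack([cv2.resize(p[v-18:v+18,u-25:u+25],(400,288),interpolation=cv2.INTER_CUBIC) for u,v in pts]))
cv2.imwrite("pics/crop.png",np.vstack(c))
i,p,d=pickle.load(open('top.pkl','rb'))
for u,v in[(356,236),(497,279)]: print(px(i,d,u,v))
for u,v in[(299,248),(412,260),(314,103),(424,114)]: print(px(i,d,u,v,.065))
i,p,d=pickle.load(open('scene.pkl','rb'))
for u,v in[(298,235),(207,208)]: print(px(i,d,u,v))
E
```

```text
[ 0.53668689 -0.03039221  0.1095798 ]
[ 0.44647549 -0.36583292  0.06345047]
[0.50834857 0.10080424 0.065     ]
[ 0.48630686 -0.1658419   0.065     ]
[0.85934297 0.07414623 0.065     ]
[ 0.83803207 -0.19133537  0.065     ]
[ 0.54345915 -0.02641765  0.10477197]
[ 0.44332743 -0.36162906  0.04718209]
```

View pics/crop.png

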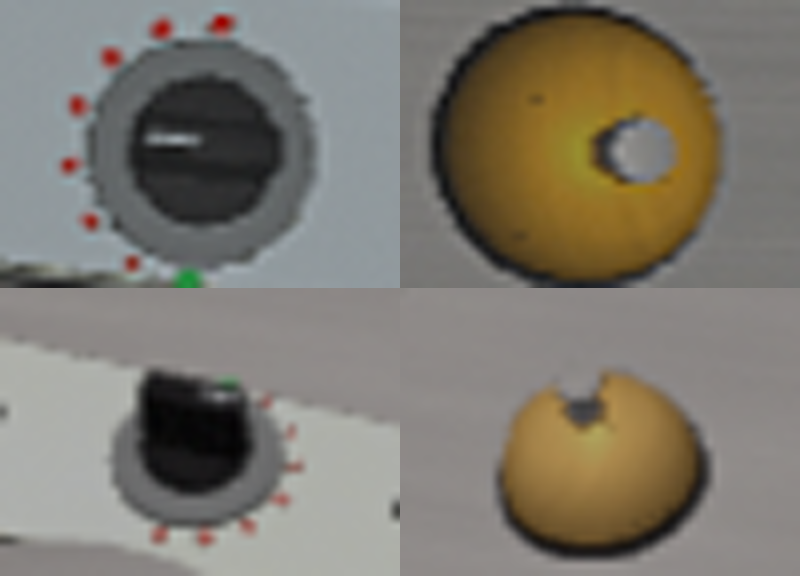

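```bash
python3 - <<'E'
from h import *
import pickle
T=pickle.load(open('top.pkl','rb'));S=pickle.load(open('scene.pkl','rb'))
def ray(c,u,v):
    i=c[0];r=R(i['orientation'])@np.linalg.solve(np.array(i['camera_matrix']),[u,v,1]);return np.array(i['eye']),r
def tri(a,b):
    (e,r),(f,s)=ray(T,*a),ray(S,*b)
    t=np.linalg.lstsq(np.c_[r,-s],f-e,rcond=None)[0];P,Q=e+r*t[0],f+s*t[1];return (P+Q)/2,np.linalg.norm(P-Q)
C=lambda o,u,v:(o[0]+u/8-.5,o[1]+v/8-.5)
print('knob',tri(C((331,218),207,147),C((273,220),195,100)))
print('bell',tri(C((468,260),242,150),C((182,194),182,96)))
print('knob top@.109',px(T[0],T[2],*C((331,218),207,147),.109),'disc@.079',px(T[0],T[2],*C((331,218),203,155),.075),'bell@.064',px(T[0],T[2],*C((468,260),242,150),.064))
for a,b in [((150,118),(275,132)),((140,165),(270,180)),((148,138),(200,139))]:
    q=px(T[0],T[2],*C((331,218),*a),.109)-px(T[0],T[2],*C((331,218),*b),.109);print('ptr deg',np.degrees(np.arctan2(q[1],q[0])))
print('green',px(T[0],T[2],*C((331,218),188,280),.065))
for v in range(185,212,3): print(v,px(T[0],T[2],362,v))
E
```

```text
knob (array([ 0.53694252, -0.03118357,  0.11021643]), np.float64(3.169230135039369e-05))
bell (array([ 0.4481943 , -0.36686451,  0.06387021]), np.float64(0.00111625001347796))
knob top@.109 [ 0.53703254 -0.03127428  0.109     ] disc@.079 [ 0.5370788  -0.03224816  0.075     ] bell@.064 [ 0.44827518 -0.36740412  0.064     ]
ptr deg 84.91304759866311
ptr deg 84.73031417530702
ptr deg 90.22309247997413
green [ 0.50076222 -0.02911773  0.065     ]
185 [ 0.65068887 -0.04061265  0.12864848]
188 [ 0.64433939 -0.04092852  0.12589531]
191 [ 0.63750894 -0.04104703  0.12590149]
194 [ 0.63094146 -0.041282    0.12428433]
197 [ 0.62773547 -0.04311709  0.10042018]
200 [ 0.62591363 -0.04578642  0.06504356]
203 [ 0.61888723 -0.04599219  0.06392517]
206 [ 0.61176805 -0.04615157  0.06345073]
209 [ 0.60444205 -0.04619245  0.0646139 ]
```

>>> {"op": "step_arm", "data": {"moves": [[[2.4, 4.2, 0.3, 0.12, 4.5], [2.4, 4.2, 0, 0.12, 4.5], [2.4, 4.2, 0, 0.12, 4.5], [2.4, 4.2, 0, 0.12, 4.5], [2.4, 4.2, 0, 0.12, 4.5], [2.4, 4.2, 0, 0.12, 4.5], [2.4, 4.2, 0, 0.12, 4.5], [2.4, 4.2, 0, 0.12, 4.5], [2.4, 4.2, 0, 0.12, 4.5], [2.4, 4.2, 0, 0.12, 4.5]]]}}

```text
clock: 1.1
tool_pos: [0.4274, -0.2266, 0.2296]
orientation: [-180.0, 0.0, -94.9]
force: [1.0, -0.7, 0.4]
opening: 0.045
gripper_force: 0.0
```

>>> {"op": "step_arm", "data": {"moves": [[[2.0, 4.0, 0, 0, 4.5], [2.0, 4.0, 0, 0, 4.5], [2.0, 4.0, 0, 0, 4.5], [2.0, 4.0, 0, 0, 4.5], [2.0, 2.5, -1, 0, 4.5], [1.0, 1.0, -2, 0, 4.5], [0, 0, -2, 0, 4.5], [0, 0, -2, 0, 4.5], [0, 0, 0, 0, 4.5]]]}}

```text
clock: 2.0
tool_pos: [0.535, -0.0336, 0.1566]
orientation: [179.7, -0.1, -95.2]
force: [0.6, 0.3, -0.1]
opening: 0.0451
gripper_force: 0.0
```

```bash
python3 - <<'E'
from h import *
import pickle
o=ctrl.get_obs();print(o['tool_pos'],o['orientation'],o['force'],o['moment'])
i,p,d=cam("wrist");print(i['eye'],i['orientation']);pickle.dump((i,p,d),open('w.pkl','wb'))
def pr(P):
    q=R(i['orientation']).T@(np.array(P)-i['eye']);k=np.array(i['camera_matrix'])@q;return k[:2]/k[2]
print('knob top expected',pr([.537,-.0313,.109]))
cv2.imwrite("pics/w1.png",p)
E
```

```text
[ 0.53499786 -0.0336368   0.15663251] [ 1.79684240e+02 -7.61163210e-02 -9.51684872e+01] [ 0.63696825  0.25244274 -0.11433157] [ 0.01865841  0.19539427 -0.00816129]
[ 0.52904793 -0.10212758  0.31421098] [165.22038512  -0.31491602 174.84144138]
knob top expected [307.45123337 269.7551773 ]
```

View pics/w1.png

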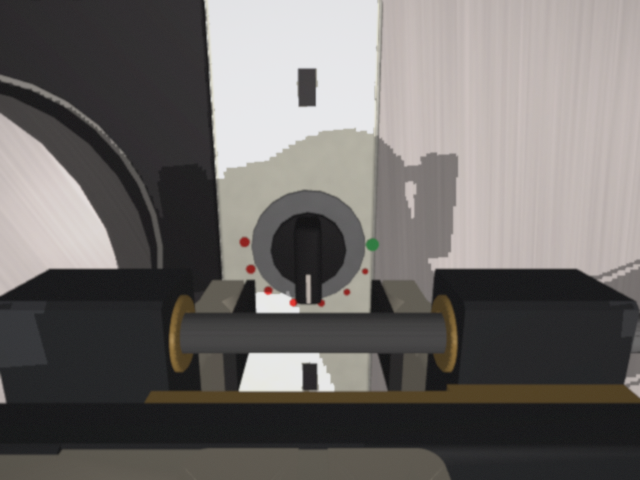

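The wrist view shows the bar vertical at column 308, rows about 217–303, with the pointer at its lower end (+y). The green dot is at (372,244). The column agrees with the prediction; I'll check the row with an overlay.

```bash
python3 - <<'E'
from h import *
import pickle
i,p,d=pickle.load(open('w.pkl','rb'))
def pr(P):
    q=R(i['orientation']).T@(np.array(P)-i['eye']);k=np.array(i['camera_matrix'])@q;return k[:2]/k[2]
a=np.radians(85);c=np.array([.537,-.0313]);x=np.array([np.cos(a),np.sin(a)])
for n,z,r in(('bar top',.109,.021),('disc top',.079,.022)):
    print(n,pr([*(c+r*x),z]),pr([*(c-r*x),z]))
print('disc side',pr([.559,-.0313,.079]),pr([.515,-.0313,.079]))
crop=cv2.resize(p[180:315,240:380],(780,752)[:1]+(752,))[:600]
cv2.imwrite("pics/c2.png",cv2.resize(p[180:315,240:380],(600,579),interpolation=cv2.INTER_CUBIC))
for v in range(195,310,6): print(v,np.round(px(i,d,308,v),4))
E
```

```text
bar top [307.69210405 308.28068578] [307.19814429 229.27542618]
disc top [308.00602052 288.52870859] [307.56522086 214.75363473]
disc side [269.51736173 255.85491037] [346.18512736 249.10273294]
195 [ 0.534  -0.0628  0.0701]
201 [ 0.5343 -0.0594  0.0703]
207 [ 0.5346 -0.0559  0.0704]
213 [ 0.5348 -0.0537  0.0764]
219 [ 0.5348 -0.0529  0.0887]
225 [ 0.5347 -0.0529  0.1027]
231 [ 0.5349 -0.051   0.1078]
237 [ 0.5352 -0.0481  0.1083]
243 [ 0.5354 -0.045   0.1083]
249 [ 0.5357 -0.0419  0.1083]
255 [ 0.536  -0.0389  0.1086]
261 [ 0.5363 -0.0357  0.1084]
267 [ 0.5366 -0.0324  0.108 ]
273 [ 0.5369 -0.0293  0.1082]
279 [ 0.5372 -0.0262  0.1087]
285 [ 0.5375 -0.0231  0.1089]
291 [ 0.5378 -0.0198  0.1089]
297 [ 0.5381 -0.0166  0.1091]
303 [ 0.5384 -0.013   0.1082]
309 [0.5408 0.01   0.0646]
```

View pics/c2.png

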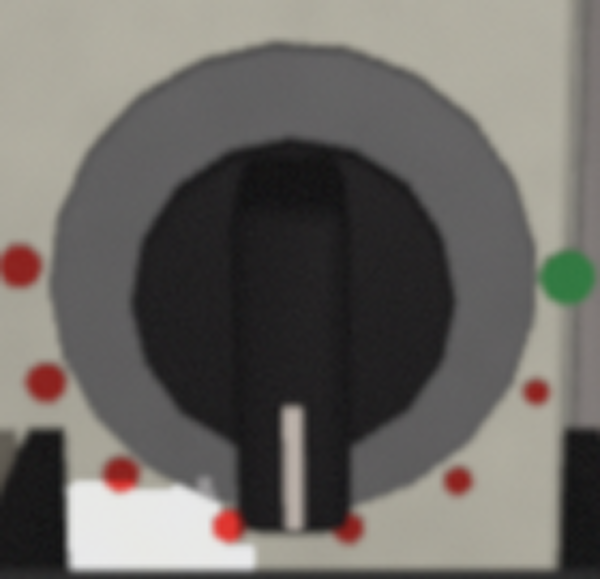

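The crop shows the bar running from y = -0.0525 to -0.012, so its centre is at (0.5367, -0.0323), with its top at 0.1085. That matches the text, so I'll descend.

>>> {"op": "step_arm", "data": {"moves": [[[0, 0, -1.5, 0, 4.5], [0, 0, -1.5, 0, 4.5], [0, 0, -1.5, 0, 4.5], [0, 0, -1, 0, 4.5], [0, 0, 0, 0, 4.5], [0, 0, 0, 0, 4.5], [0, 0, 0, 0, 4.5]]]}}

```text
clock: 2.75
tool_pos: [0.5377, -0.0335, 0.1056]
orientation: [-179.9, 0.0, -95.1]
force: [0.1, -0.7, 0.6]
opening: 0.045
gripper_force: 0.0
```

>>> {"op": "step_arm", "data": {"moves": [[[-0.1, 0.15, -1, 0, 4.5], [0, 0, -0.7, 0, 4.5], [0, 0, 0, 0, 4.5], [0, 0, 0, 0, 1], [0, 0, 0, 0, 0.5], [0, 0, 0, 0, 0.5], [0, 0, 0, 0, 0.5], [0, 0, 0, 0, 0.5]]]}}

```text
clock: 3.55
tool_pos: [0.5374, -0.032, 0.0879]
orientation: [-179.9, 0.0, -95.1]
force: [3.9, -1.3, -0.5]
opening: 0.0137
gripper_force: 30.0
```

Gripped at 14 mm. Now I'll turn anticlockwise by about 90°.

>>> {"op": "step_arm", "data": {"moves": [[[0, 0, 0, 0.14, 0.5], [0, 0, 0, 0.14, 0.5], [0, 0, 0, 0.14, 0.5], [0, 0, 0, 0.14, 0.5], [0, 0, 0, 0.14, 0.5], [0, 0, 0, 0.14, 0.5], [0, 0, 0, 0.14, 0.5], [0, 0, 0, 0.14, 0.5], [0, 0, 0, 0.14, 0.5], [0, 0, 0, 0.14, 0.5]]]}}

```text
clock: 4.55
tool_pos: [0.5377, -0.0319, 0.088]
orientation: [-179.9, -0.2, -14.6]
force: [6.2, -1.0, -4.9]
opening: 0.0138
gripper_force: 30.0
```

>>> {"op": "step_arm", "data": {"moves": [[[0, 0, 0, 0.05, 0.5], [0, 0, 0, 0.05, 0.5], [0, 0, 0, 0.04, 0.5], [0, 0, 0, 0, 0.5], [0, 0, 0, 0, 0.5]]]}}

```text
clock: 5.05
tool_pos: [0.5377, -0.0319, 0.0879]
orientation: [-180.0, -0.2, -6.9]
force: [4.7, -1.8, -4.4]
opening: 0.0135
gripper_force: 30.0
```

```bash
python3 -c "
from h import *
o=ctrl.get_obs();print(o['orientation'],o['force'],o['moment'],o['joint_pos'])"
```

```text
[-1.79965687e+02 -1.67993225e-01 -6.88832970e+00] [ 4.6961452  -1.78154639 -4.35676076] [-0.67339112 -1.6934683   0.08036109] [ 1.74961634e+01  1.54176771e+01 -2.70308694e+01  5.17796223e-02
 -4.73842914e+01  6.55805540e+01]
```

>>> {"op": "step_arm", "data": {"moves": [[[0, 0, 0, 0.03, 0.5], [0, 0, 0, 0.03, 0.5], [0, 0, 0, 0.03, 0.5], [0, 0, 0, 0, 0.5], [0, 0, 0, 0, 0.5]]]}}

```text
clock: 5.55
tool_pos: [0.5376, -0.0318, 0.088]
orientation: [-180.0, -0.2, -1.8]
force: [5.6, -1.6, -3.0]
opening: 0.014
gripper_force: 31.1
```

```bash
python3 -c "
from h import *
o=ctrl.get_obs();print(o['orientation'],o['force'],o['moment'],o['joint_pos'])"
```

```text
[-1.79956536e+02 -1.66256737e-01 -1.80375815e+00] [ 5.58344939 -1.61612754 -3.03439658] [-0.51361116 -1.90881212 -0.67781755] [ 1.74856719e+01  1.54082576e+01 -2.70280746e+01  1.88820133e-02
 -4.73923881e+01  7.06978711e+01]
```

The moment jumped to -0.68 N m, so the knob is at the stop. I'll add a small extra push, release, rise and check.

>>> {"op": "step_arm", "data": {"moves": [[[0, 0, 0, 0.03, 0.5], [0, 0, 0, 0, 0.5], [0, 0, 0, 0, 0.5]]]}}

```text
clock: 5.85
tool_pos: [0.5373, -0.0318, 0.0879]
orientation: [-180.0, -0.1, -0.1]
force: [5.2, -0.3, -2.9]
opening: 0.0149
gripper_force: 31.6
```

```bash
python3 -c "
from h import *
o=ctrl.get_obs();print(o['orientation'],o['force'],o['moment'])"
```

```text
[-1.79963511e+02 -1.43451181e-01 -8.72191745e-02] [ 5.21717038 -0.34487907 -2.93740881] [-0.35083033 -1.90614806 -0.75544436]
```

>>> {"op": "step_arm", "data": {"moves": [[[0, 0, 0, 0, 4.5], [0, 0, 0, 0, 4.5], [0, 0, 0, 0, 4.5], [0, 0, 1.5, 0, 4.5], [0, 0, 2, 0, 4.5], [0, 0, 3, 0, 4.5], [0, 0, 3, 0, 4.5], [0, 0, 0, 0, 4.5], [0, 0, 0, 0, 4.5]]]}}

```text
clock: 6.75
tool_pos: [0.5359, -0.0319, 0.183]
orientation: [-180.0, -0.1, -0.0]
force: [0.0, -0.3, -0.3]
opening: 0.045
gripper_force: 0.0
```

```bash
python3 - <<'E'
from h import *
import pickle
i,p,d=cam("wrist"); a,b,c=cam("scene")
pickle.dump((i,p,d),open('w2.pkl','wb'))
print(i['eye'])
q=R(i['orientation']).T@(np.array([.5368,-.032,.109])-i['eye']);k=np.array(i['camera_matrix'])@q;u,v=(k[:2]/k[2]).astype(int);print(u,v)
L=cv2.resize(p,(560,420)); S=cv2.resize(b[215:260,275:325],(240,216),interpolation=cv2.INTER_CUBIC)
o=np.zeros((420,800,3),np.uint8);o[:,:560]=L;o[:216,560:]=S;cv2.imwrite("pics/w3.png",o)
E
```

```text
[ 0.60369644 -0.03240019  0.34063465]
312 247
```

View pics/w3.png

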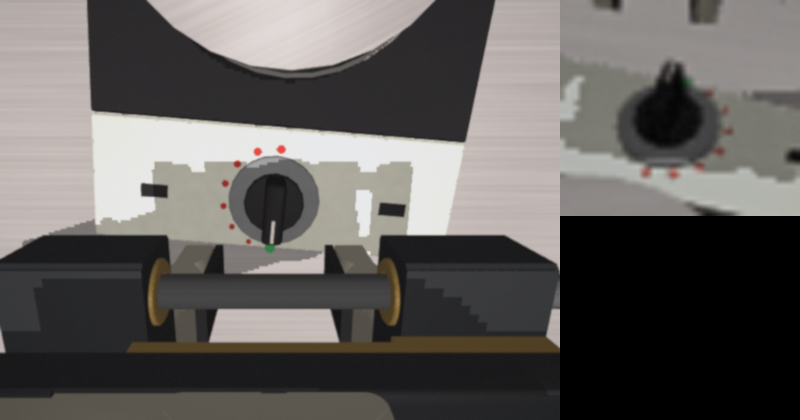

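The pointer now lies at the green dot (about (270,247) in the left panel), and the moment confirmed the stop. Next, the bell, with the fingers shut.

>>> {"op": "step_arm", "data": {"moves": [[[-0.9, -3.5, 0, 0, 0], [-0.9, -3.5, 0, 0, 0], [-0.9, -3.5, 0, 0, 0], [-0.9, -3.5, 0, 0, 0], [-0.9, -3.5, 0, 0, 0], [-0.9, -3.5, 0, 0, 0], [-0.9, -3.5, 0, 0, 0], [-0.9, -3.5, 0, 0, 0], [-0.9, -3.5, 0, 0, 0], [-0.6, -2.0, 0, 0, 0]]]}}

```text
clock: 7.85
tool_pos: [0.4475, -0.3689, 0.1809]
orientation: [-179.9, 0.2, -0.1]
force: [0.6, 0.1, -0.7]
opening: 0.0005
gripper_force: 0.0
```

>>> {"op": "step_arm", "data": {"moves": [[[0, 0, -2, 0, 0], [0, 0, -3, 0, 0], [0, 0, -2, 0, 0], [0, 0, 0, 0, 0], [0, 0, 0, 0, 0], [0, 0, 0, 0, 0]]]}}

```text
clock: 8.45
tool_pos: [0.4497, -0.3673, 0.1135]
orientation: [180.0, -0.1, -0.0]
force: [0.2, -0.5, 0.9]
opening: 0.0003
gripper_force: 0.0
```

```bash
python3 - <<'E'
from h import *
o=ctrl.get_obs();print(o['tool_pos'],o['force'],o['opening'])
i,p,d=cam("wrist")
q=R(i['orientation']).T@(np.array([.4482,-.367,.064])-i['eye']);k=np.array(i['camera_matrix'])@q;print(k[:2]/k[2])
a,b,c=cam("top")
S=cv2.resize(b[250:310,460:530],(350,300),interpolation=cv2.INTER_CUBIC)
o=np.zeros((330,790,3),np.uint8);o[:,:440]=cv2.resize(p,(440,330));o[:300,440:]=S;cv2.imwrite("pics/b.png",o)
E
```

```text
[ 0.44967127 -0.36731887  0.11348544] [ 0.20802927 -0.48584889  0.93309542] 0.00034756926722514316
[311.73277751 265.01522817]
```

View pics/b.png

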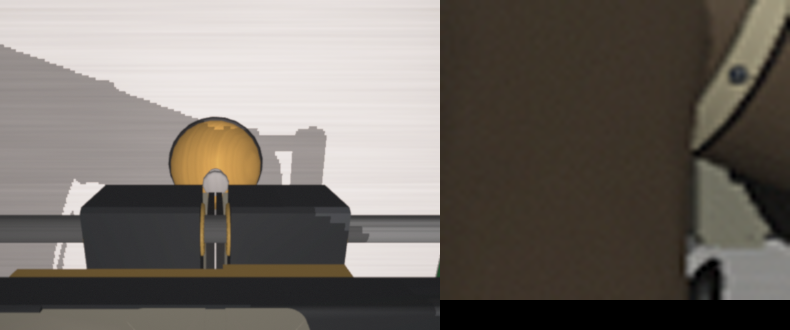

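The button sits at column 313, where 312 was predicted, and the shut fingers are in front of it. It's aligned, so I'll descend.

>>> {"op": "step_arm", "data": {"moves": [[[-0.1, 0, -2, 0, 0], [0, 0, -1.5, 0, 0], [0, 0, -0.8, 0, 0], [0, 0, 0, 0, 0], [0, 0, 0, 0, 0]]]}}

```text
clock: 9.05
tool_pos: [0.4485, -0.3673, 0.0703]
orientation: [180.0, -0.0, -0.0]
force: [-0.4, -0.4, -0.1]
opening: 0.0004
gripper_force: 0.0
```

>>> {"op": "step_arm", "data": {"moves": [[[0, 0, -0.3, 0, 0], [0, 0, -0.3, 0, 0], [0, 0, -0.3, 0, 0], [0, 0, -0.2, 0, 0], [0, 0, 0, 0, 0], [0, 0, 0, 0, 0]]]}}

```text
clock: 9.65
tool_pos: [0.4485, -0.3672, 0.0589]
orientation: [180.0, -0.0, -0.0]
force: [1.2, 0.0, 3.5]
opening: 0.0003
gripper_force: 1.6
```

>>> {"op": "step_arm", "data": {"moves": [[[0, 0, -0.1, 0, 0], [0, 0, -0.1, 0, 0], [0, 0, 0, 0, 0], [0, 0, 0, 0, 0], [0, 0, 0, 0, 0]]]}}

```text
clock: 10.15
tool_pos: [0.4485, -0.3673, 0.0573]
orientation: [180.0, -0.1, -0.0]
force: [0.1, 1.0, 6.8]
opening: 0.0004
gripper_force: 3.9
```

>>> {"op": "step_arm", "data": {"moves": [[[0, 0, -0.1, 0, 0], [0, 0, 0, 0, 0], [0, 0, 0, 0, 0], [0, 0, 0, 0, 0]]]}}

```text
clock: 10.55
tool_pos: [0.4486, -0.3673, 0.0571]
orientation: [179.9, -0.1, -0.0]
force: [-0.8, 3.5, 14.7]
opening: 0.0003
gripper_force: 7.5
```

The tool advanced only 0.2 mm while the force rose to 15 N, so the plunger is on its stop. I'll let it spring up and retreat.

>>> {"op": "step_arm", "data": {"moves": [[[0, 0, 0.5, 0, 0], [0, 0, 1, 0, 0], [0, 0, 2, 0, 0], [0, 0, 3, 0, 0], [0, 0, 4, 0, 0], [-1, -4, 4, 0, 0], [-1, -4, 0, 0, 0], [-1, -4, 0, 0, 0], [-1, -4, 0, 0, 0], [0, 0, 0, 0, 0]]]}}

```text
clock: 11.55
tool_pos: [0.4069, -0.525, 0.1941]
orientation: [-179.9, 0.1, -0.3]
force: [-0.2, 0.4, -0.8]
opening: 0.0007
gripper_force: 0.0
```

>>> {"op": "step_arm", "data": {"moves": [[[-2, -4, 0, 0, 0], [-2, -4, 0, 0, 0], [-2, -4, 0, 0, 0], [-2, -2, 0, 0, 0], [0, 0, 0, 0, 0], [0, 0, 0, 0, 0], [0, 0, 0, 0, 0]]]}}

```text
clock: 12.25
tool_pos: [0.3297, -0.6609, 0.1953]
orientation: [-180.0, 0.0, -0.0]
force: [-0.1, -0.6, -0.7]
opening: 0.0006
gripper_force: 0.0
```

```bash
python3 - <<'E'
from h import *
o=ctrl.get_obs();print(o['clock'],o['tool_pos'],o['force'])
i,p,d=cam("top");cv2.imwrite("pics/top1.png",p)
E
```

```text
12.25 [ 0.32968285 -0.66091627  0.19525672] [-0.12140158 -0.64049312 -0.66082086]
```

View pics/top1.png

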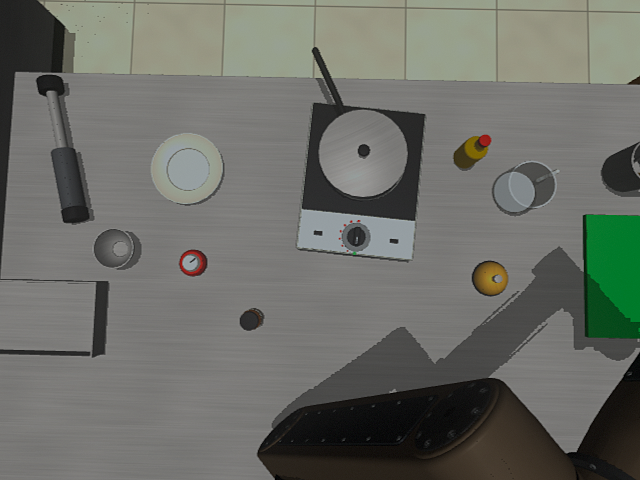

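The pointer at (356,240) is aimed at the green dot, the bell's plunger at (497,279) is up, and everything else stands where it was.

```bash
python3 -c "
from plant import close_job
print(close_job())"
```

```text
the job is handed in; nothing more can be done
None
```

I turned the knob anticlockwise to its off stop, then pressed the bell's plunger to its stop and let it spring back, with nothing else moved; the job is handed in at about 12 s, verdict not shown.

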